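# Pack the glazing kit in layers

### The arm

A 6-joint arm with a two-finger parallel gripper is mounted at the origin on the work surface. World frame = base frame: x ahead of the robot, y to its left, z up, the work surface at z = 0. Lengths are in m, angles in degrees, forces in N, time in s.
With the tool pointing down it reaches from about 0.375 to 0.9 m from the base axis. Payload 3.1 kg.
Tool frame: the origin (TCP) lies at the very end of the fingers, on their centre line; the grasp point (between the pads) lies 19 mm behind it (grasp_offset is the distance from the TCP to the grasp point, in m); z points along the fingers, y is the direction in which the jaws open and shut (so a half turn about z gives the same grasp; the last joint's range is limited). The gripper opens to 87 mm and grips with 3 to 60 N. Pads are 19 mm wide; open, the fingers measure 117 mm over their backs; the gripper's body (75 mm by 190 mm) begins 51 mm behind the grasp point.
Start: joints at [-83.738, 30.224, 82.088, -0, 67.689, -10.227], TCP at [0.177, -0.599, 0.223] pointing down, gripper open.
Joint ranges: [-176.69, 176.69], [-43.24, 126.21], [12.49, 139.97], [-82, 262], [0, 151.66], [-163.58, 163.58]. Speed limits (degrees/s): [159.86, 159.86, 180, 180, 180, 180].

### API

Orientations are given as a 3x3 rotation matrix whose columns are the frame's x, y, z axes.
In Python, from rig import * gives the robot as it stands. The module is installed in compiled form; this text tells all that it offers.
- The arm moves only by the tool play_rows, never from a script. Its argument "plan" is a list that holds one entry, the list of rows, each a list of 7 numbers: the shift along the world's x, y, z each as a share of 5 cm, from -1 to 1, then the turn, a rotation vector about the world's x, y, z each as a share of pi rad, from -1 to 1, then the gripper's target within -1 to 1 (fully open at 1, half-way at 0, shut at -1). A call has 1 to 12 rows; each row shifts and turns the commanded pose from where the row before left it; what a row does not reach is not made up. A row lasts 1/10 s, in which the tool goes at most 50 mm and 8.59 degrees, less where a joint would pass 70% of its speed; a pose out of reach is approached as far as the arm can. A call with a number of a shift or a turn outside -1 to 1 is refused whole. A call with a gripper value outside its range is refused whole. The fingers move at their own pace and stop on an object; the grip force is fixed at half the most. Time passes only in rows, so rows that do not move let the fingers close. It gives the time, the measured TCP pose, the force and the opening at its end, in the units of the state.
- read_state(): the state, without advancing time (a new reading comes with each control period).
- capture(name): name is "scene" or "top" or "wrist"; returns the picture (384x512x3 uint8, red, green, blue); there is no depth.
- camera_params(name): a dict with "intrinsics" (3x3 intrinsics, pixels), "R" (3x3) and "t" (3): a world point X has camera coordinates R X + t; the wrist camera has in their place "mount" (4x4, takes a point from camera to tool coordinates, whose origin is the TCP and whose axes are the flange's). Camera axes: x right, y down, z forward; pixel columns grow to the right and rows downward; lengths in m; the calibration is good to about 2 mm. A picture is of the moment at which its call begins: read the wrist's pose just before it. camera_params takes no time and is no camera call.
- hand_in(): hands the job in, once; it reports no verdict.
The state is a dict: "time_s": time; "joint_positions": joint angles; "qvel": joint speeds; "tau": joint torques, N m; "position": TCP position; "tcp_rot": TCP orientation; "force": force on the tool from outside, world axes, zero at the start; "moment": the same for the moment, N m; "opening": opening from 0.0 (shut) to 1.0 (fully open).
Only numpy, scipy, OpenCV 4.12 (cv2) and the standard library are available. Lean on these libraries where they do the work, as an engineer would, in place of code of your own. Each camera call takes 0.05 s, during which the arm holds its last target. There are 200 camera calls.

### The job

Pack the wooden kit box for the glazing class: stand the green-lidded jar upright in the bottom beside the blue-lidded one, then free the tray that is jammed slantwise in the rinse tub and seat it level on the box's corner posts, then put the carton of test cones upright and flat in one of the tray's two bays. Set things down rather than dropping them, and leave the rest of the table as it is.

Things in the scene. Friction and masses are not known exactly. Their poses are not given: they have to be found in the camera images.
- kit_box: Fixed open plywood box, brown. Outside 206 (x) by 296 (y) mm, walls 10 mm thick, 90 mm high; inside 186 by 276 mm. Floor top 8 mm above the origin. In each inside corner a 26 by 26 mm post, top 76 mm above the origin: the four carry the tray level. Origin: centre of the underside; x, y along the short, long sides, z up. The blue-lidded jar stands in its -y end; the +y end is free.
- rinse_tub: Fixed empty grey-blue tub. Inside 160 (x) by 280 (y) mm, walls 5 mm, rim 105 mm above the table and 6 mm wider all round (22 mm ears mid y ends), floor 5 mm. Origin: centre of the underside; x away from the robot at yaw 0, z up. The tray starts wedged in it 30 degrees off level: its +x long edge on the floor, its -x edge up against the -x wall. Lifted straight up it comes free.
- tray: Loose pale wooden tray, about 0.38 kg, 170 (x) by 260 (y) mm, floor 5 mm, edge lips 6 mm thick, 24 mm high. A dark board 18 mm thick (y) crosses its middle along x, 24 mm high, with the grip rail above a hand slot; on either side a bay 158 (x) by 115 (y) mm, centred at y = 67 and -67 mm. Origin: centre of the underside; z up out of it (at first leaning 30 degrees to the tub's +x).
- tray_grip (a point): Centre of the tray's grip rail, 72 mm above the tray's origin along its z, same axes. The rail is 86 (x) by 18 (y) by 20 (z) mm, on uprights at x = 27 to 43 and -43 to -27 mm; its top is 82 mm above the tray's underside. Pinch it across its 18 mm (tray y). The tray works either way round in the box.
- jar: Loose squat screw-top glaze jar, white with a pale green lid and stripe, 66 mm diameter, 62 mm high, the lid being the top 18 mm, about 0.26 kg. Origin: centre of its underside, z up.
- carton: Loose stiff carton of test cones, brown with a brick-red band, 120 (x) by 58 (y) by 70 (z) mm, about 0.42 kg. Origin: centre of its underside, z up.
- mate_jar: Jar of the same size as the green one but with a dark blue lid, already standing in the -y end of the kit box; it stays there. Origin: centre of its underside.
- bowl: Bystander: pinkish bisque bowl, 124 mm across, 55 mm high. Origin: centre of its underside.
- tool_pot: Bystander: blue pot 72 mm across and 85 mm high with tool handles standing to 165 mm. Origin: centre of its underside.
- big_jar: Bystander: large ochre-lidded jar, 90 mm across, 110 mm high. Origin: centre of its underside.
- tiles: Bystander: pile of four 100 mm tiles, 32 mm high. Origin: centre of its underside.
- paddle: Bystander: flat wooden paddle, 235 mm long along its x, 75 mm wide, 12 mm thick. Origin: near its middle, underside.
- rib: Bystander: dark wooden throwing rib, 50 by 110 mm, 8 mm thick. Origin: centre of its underside.
Not all that is in view belongs to the job. What is shaped like the mate_jar but pink or red is not meant. Leave any pink or red look-alike of the jar alone.

How it is judged:
By the outcome, as a careful person would: the job done as asked, in the order asked, and still so for the second after the job is handed in, with the robot touching nothing.
It also fails if it takes over 72 s, if anything falls off the work surface, if the arm or the gripper's body presses on something with over 40 N, if the wrist force passes 120 N, or if a joint passes its speed limit or range.

## Working session

There is one attempt and no reset: what is moved stays moved. The work goes in short steps, Python scripts to look and compute and a tool call to move; the robot and the scene stay as the last step left them, time stands still between calls to the robot, and variables do not carry over. Pictures are saved under pics/ and viewed, about 8 in all and at most 12, crops included, and the job is handed in when it is done.

Besides the shell and the picture viewer there is one more tool, called by a JSON object that holds its "method" and its "body", one argument or row to a line. play_rows: Moves the arm, as the interface text tells. Its arguments: {"type":"object","properties":{"plan":{"type":"array"}},"required":["plan"]}

```bash
mkdir -p pics
python3 - <<'E'
from rig import *
import cv2, numpy as np
np.set_printoptions(precision=4,suppress=True)
for n in ("scene","top"):
    cv2.imwrite(f"pics/{n}0.png",cv2.resize(capture(n)[:,:,::-1],None,fx=1.5,fy=1.5))
    print(n,camera_params(n))
print(camera_params("wrist"))
s=read_state();print(s["time_s"],s["position"],s["tcp_rot"],s["opening"],s["force"])
E
```

```text
scene {'intrinsics': array([[396.2039,   0.    , 256.3632],
       [  0.    , 396.2039, 187.6881],
       [  0.    ,   0.    ,   1.    ]]), 'R': array([[ 0.7873,  0.6163,  0.0174],
       [ 0.3849, -0.4692, -0.7948],
       [-0.4817,  0.6325, -0.6066]]), 't': array([-0.474 , -0.1487,  1.4677])}
top {'intrinsics': array([[388.8585,   0.    , 254.3586],
       [  0.    , 388.8585, 191.8158],
       [  0.    ,   0.    ,   1.    ]]), 'R': array([[-0.0124, -0.9999, -0.0053],
       [-0.9963,  0.0128, -0.0854],
       [ 0.0855,  0.0042, -0.9963]]), 't': array([0.0231, 0.5936, 1.2582])}
{'intrinsics': array([[268.0824,   0.    , 258.4851],
       [  0.    , 268.0824, 194.294 ],
       [  0.    ,   0.    ,   1.    ]]), 'mount': array([[ 0.0009, -0.9538, -0.3004,  0.0822],
       [ 1.    ,  0.0007,  0.0007,  0.    ],
       [-0.0004, -0.3004,  0.9538, -0.1625],
       [ 0.    ,  0.    ,  0.    ,  1.    ]])}
0.1 [ 0.1773 -0.5986  0.2217] [[ 0.9589  0.2839 -0.0002]
 [ 0.2839 -0.9589  0.0019]
 [ 0.0003 -0.0019 -1.    ]] 0.9972795576385445 [0.3904 0.688  0.5373]
```

View pics/top0.png

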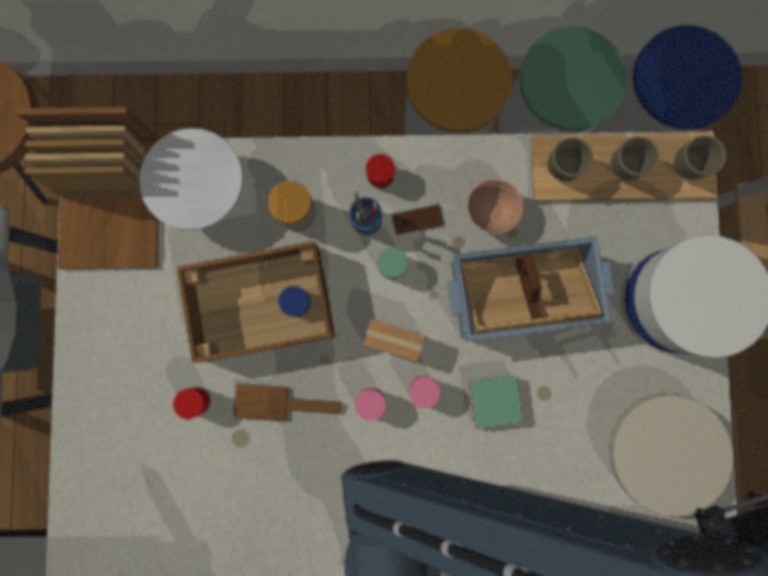

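View pics/scene0.png

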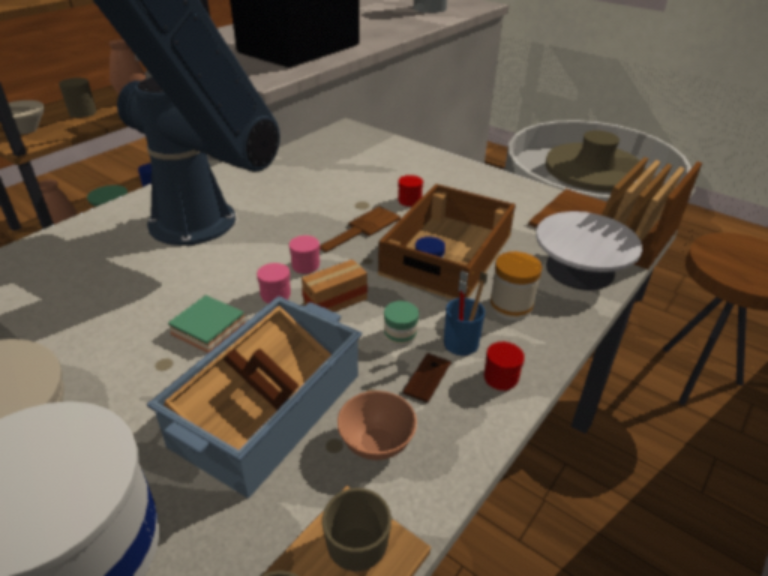

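The top view (1.5x) shows the box at about (255,302), with the blue lid at (294,301) and the green jar at (392,262). The carton is at (394,340) and the tub at (530,290), with the rail at (530,285). The reds and pinks are look-alikes. Next I'll convert these to world positions.

```bash
cat > h.py <<'E'
from rig import *
import cv2, numpy as np
np.set_printoptions(precision=4,suppress=True)
def unproj(name,uv,z,s=None):
    """world points at height z of (unscaled) pixels uv"""
    c=camera_params(name);K=c["intrinsics"]
    if name=="wrist":
        s=s or read_state();M=c["mount"];Rt=np.array(s["tcp_rot"])
        Rc=Rt@M[:3,:3]; o=Rt@M[:3,3]+s["position"]
    else: Rc=c["R"].T; o=-Rc@c["t"]
    uv=np.atleast_2d(uv); d=(Rc@np.linalg.inv(K)@np.c_[uv,np.ones(len(uv))].T).T
    return o+d*((z-o[2])/d[:,2])[:,None]
def proj(name,X,s=None):
    c=camera_params(name);K=c["intrinsics"];X=np.atleast_2d(X)
    if name=="wrist":
        s=s or read_state();M=c["mount"];Rt=np.array(s["tcp_rot"])
        Rc=Rt@M[:3,:3]; o=Rt@M[:3,3]+s["position"]; P=(X-o)@Rc
    else: P=X@c["R"].T+c["t"]
    p=P@K.T; return p[:,:2]/p[:,2:]
E
python3 - <<'E'
from h import *
def t(p,z): return unproj("top",np.array(p)/1.5,z)[:,:2]
b=t([(178,266),(316,244),(333,338),(196,361)],.09);print("box",b,b.mean(0))
d=b[0]-b[1];print("yaw long",np.degrees(np.arctan2(d[1],d[0]))-90, [np.linalg.norm(b[i]-b[i-1]) for i in range(4)])
u=t([(452,257),(597,238),(609,320),(467,340)],.105);print("tub",u,u.mean(0));d=u[0]-u[1];print("yaw",np.degrees(np.arctan2(d[1],d[0]))-90,[np.linalg.norm(u[i]-u[i-1]) for i in range(4)])
print("jar",t([(392,262)],.062),"mate",t([(294,301)],.07))
c=t([(371,320),(424,337),(418,360),(365,342)],.07);print("carton",c,c.mean(0));d=c[1]-c[0];print(np.degrees(np.arctan2(d[1],d[0])),[np.linalg.norm(c[i]-c[i-1]) for i in range(4)])
print("rail",t([(520,255),(538,254),(535,300),(545,315)],.12))
E
```

```text
box [[0.6395 0.4423]
 [0.6824 0.1521]
 [0.4848 0.1174]
 [0.4409 0.4015]] [0.5619 0.2783]
yaw long 8.399959927576845 [np.float64(0.2027841571598083), np.float64(0.29326655861735634), np.float64(0.2005694014698398), np.float64(0.28744636738741525)]
tub [[ 0.649  -0.1315]
 [ 0.6848 -0.433 ]
 [ 0.5146 -0.4501]
 [ 0.4774 -0.1583]] [ 0.5814 -0.2932]
yaw 6.769876848744943 [np.float64(0.1737085727090048), np.float64(0.30368436319383696), np.float64(0.17105409929786256), np.float64(0.29423577093214826)]
jar [[ 0.6458 -0.0076]] mate [[0.5641 0.2015]]
carton [[ 0.5218  0.0386]
 [ 0.4846 -0.0728]
 [ 0.4366 -0.0593]
 [ 0.4756  0.0517]] [ 0.4796 -0.0104]
-108.47362830787854 [np.float64(0.04799324789452576), np.float64(0.11739170408121273), np.float64(0.049852576330847526), np.float64(0.11765687931806228)]
rail [[ 0.6492 -0.2688]
 [ 0.6508 -0.3056]
 [ 0.5567 -0.2962]
 [ 0.5259 -0.3154]]
```

{"method": "play_rows", "body": {
  "plan": [
    [[0.39,0.49,0.05,0,0,0.0464,1],[0.39,0.49,0.05,0,0,0.0464,1],[0.39,0.49,0.05,0,0,0.0464,1],[0.39,0.49,0.05,0,0,0.0464,1],[0.39,0.49,0.05,0,0,0.0464,1],[0.39,0.49,0.05,0,0,0.0464,1],[0.39,0.49,0.05,0,0,0.0464,1],[0.39,0.49,0.05,0,0,0.0464,1],[0.39,0.49,0.05,0,0,0.0464,1],[0.39,0.49,0.05,0,0,0.0464,1],[0.39,0.49,0.05,0,0,0.0464,1],[0.39,0.49,0.05,0,0,0.0464,1]]
  ]
}}

```text
time_s: 1.3
position: [0.4119, -0.3039, 0.2523]
tcp_rot: [[-0.455, 0.891, -0.001], [0.891, 0.455, 0.001], [0.001, -0.0, -1.0]]
force: [1.1, -0.5, -0.5]
opening: 1.001
```

{"method": "play_rows", "body": {
  "plan": [
    [[0.39,0.49,0.05,0,0,0.0464,1],[0.39,0.49,0.05,0,0,0.0464,1],[0.39,0.49,0.05,0,0,0.0464,1],[0.39,0.49,0.05,0,0,0.0464,1],[0.39,0.49,0.05,0,0,0.0464,1],[0.39,0.49,0.05,0,0,0.0464,1],[0.39,0.49,0.05,0,0,0.0464,1],[0.39,0.49,0.05,0,0,0.0464,1],[0.39,0.49,0.05,0,0,0.0464,1],[0.39,0.49,0.05,0,0,0.0464,1],[0.39,0.49,0.05,0,0,0.0464,1],[0.39,0.49,0.05,0,0,0.0464,1]]
  ]
}}

```text
time_s: 2.5
position: [0.6457, -0.0101, 0.282]
tcp_rot: [[-0.796, -0.606, -0.001], [-0.606, 0.796, 0.0], [0.001, 0.001, -1.0]]
force: [0.0, -0.4, 0.3]
opening: 0.998
```

Run:
```python
from h import *
s=read_state();im=capture("wrist");cv2.imwrite("pics/w1.png",im[:,:,::-1])
print(s["time_s"],s["position"],s["tcp_rot"])
print(unproj("top",np.array([(366,215)])/1.5,.085))
# green lid
hsv=cv2.cvtColor(im,cv2.COLOR_RGB2HSV);m=cv2.inRange(hsv,(50,50,60),(90,255,255))
n,l,st,ce=cv2.connectedComponentsWithStats(m)
for i in range(1,n):
    if st[i,4]>100: print(st[i],ce[i],unproj("wrist",[ce[i]],.062,s))
```

```text
2.5 [ 0.6457 -0.0101  0.282 ] [[-0.7956 -0.6058 -0.0013]
 [-0.6058  0.7956  0.0002]
 [ 0.0009  0.0009 -1.    ]]
[[0.7439 0.0464 0.085 ]]
[ 237  149   44   44 1512] [258.5787 170.6389] [[ 0.6454 -0.0096  0.062 ]]
[  0 188  24  45 272] [  6.3603 217.3787] [[ 0.938  -0.2728  0.062 ]]
```

View pics/w1.png

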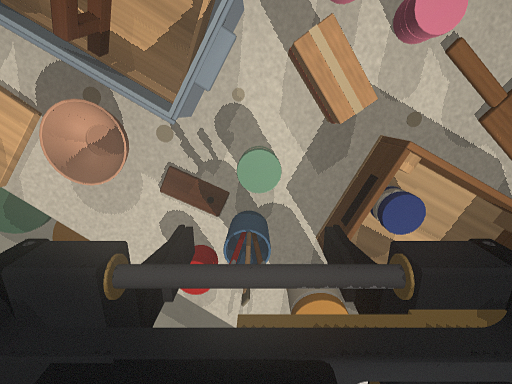

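The wrist picture shows the green lid at (259,171), directly below the TCP, with the pot at (247,240) clear of it. Descending and gripping.

{"method": "play_rows", "body": {
  "plan": [
    [[0,0,-0.9,0,0,0,1],[0,0,-0.9,0,0,0,1],[0,0,-0.9,0,0,0,1],[0,0,-0.9,0,0,0,1],[0,0,-0.6,0,0,0,1],[0,0,-0.4,0,0,0,1],[0,0,-0.3,0,0,0,1],[0,0,-0.14,0,0,0,1],[0,0,0,0,0,0,-1],[0,0,0,0,0,0,-1],[0,0,0,0,0,0,-1],[0,0,0,0,0,0,-1]]
  ]
}}

```text
time_s: 3.75
position: [0.6457, -0.0109, 0.0319]
tcp_rot: [[-0.799, -0.601, 0.001], [-0.601, 0.799, 0.0], [-0.001, -0.0, -1.0]]
force: [-0.3, 1.4, 2.3]
opening: 0.75
```

{"method": "play_rows", "body": {
  "plan": [
    [[0,0,0,0,0,0,-1],[0,0,0.1,0,0,0,-1],[0,0,0.3,0,0,0,-1],[0,0,0.8,0,0,0,-1],[0,0,1,0,0,0,-1],[0,0,1,0,0,0,-1]]
  ]
}}

```text
time_s: 4.35
position: [0.6447, -0.0114, 0.192]
tcp_rot: [[-0.799, -0.601, -0.002], [-0.601, 0.799, -0.0], [0.001, 0.001, -1.0]]
force: [1.0, -0.1, -4.0]
opening: 0.746
```

{"method": "play_rows", "body": {
  "plan": [
    [[-0.13,0.504,0.083,0,0,-0.0472,-1],[-0.13,0.504,0.083,0,0,-0.0472,-1],[-0.13,0.504,0.083,0,0,-0.0472,-1],[-0.13,0.504,0.083,0,0,-0.0472,-1],[-0.13,0.504,0.083,0,0,-0.0472,-1],[-0.13,0.504,0.083,0,0,-0.0472,-1],[-0.13,0.504,0.083,0,0,-0.0472,-1],[-0.13,0.504,0.083,0,0,-0.0472,-1],[-0.13,0.504,0.083,0,0,-0.0472,-1],[-0.13,0.504,0.083,0,0,-0.0472,-1],[-0.13,0.504,0.083,0,0,-0.0472,-1],[-0.13,0.504,0.083,0,0,-0.0472,-1]]
  ]
}}

```text
time_s: 5.55
position: [0.5667, 0.2918, 0.2409]
tcp_rot: [[-0.417, 0.909, -0.0], [0.909, 0.417, -0.0], [-0.0, -0.0, -1.0]]
force: [0.1, -0.3, -3.1]
opening: 0.745
```

{"method": "play_rows", "body": {
  "plan": [
    [[-0.13,0.504,0.083,0,0,-0.0472,-1],[-0.13,0.504,0.083,0,0,-0.0472,-1],[0,0,0,0,0,0,-1]]
  ]
}}

```text
time_s: 5.85
position: [0.5532, 0.3448, 0.2498]
tcp_rot: [[-0.141, 0.99, 0.001], [0.99, 0.141, 0.002], [0.002, 0.001, -1.0]]
force: [-0.6, -0.7, -3.1]
opening: 0.747
```

Run:
```python
from h import *
s=read_state();im=capture("wrist");cv2.imwrite("pics/w2.png",cv2.resize(im[:,:,::-1],None,fx=1.5,fy=1.5))
print(s["time_s"],s["position"],s["tcp_rot"])
```

```text
5.85 [0.5532 0.3448 0.2498] [[-0.1407  0.99    0.001 ]
 [ 0.99    0.1407  0.0023]
 [ 0.0022  0.0013 -1.    ]]
```

View pics/w2.png

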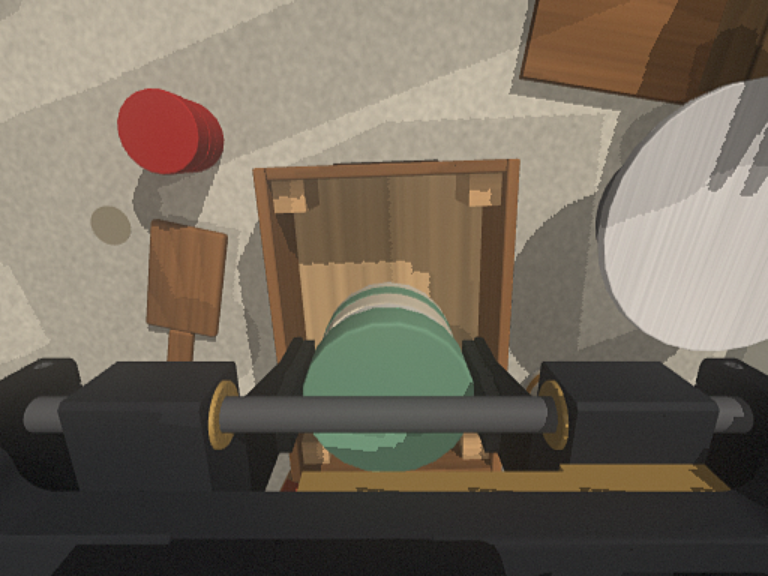

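The wrist picture (1.5x) shows the free +y end, with outer rim corners at (254,169) and (518,159) and posts at (291,195) and (481,189).

Run:
```python
from h import *
p=unproj("wrist",np.array([(254,169),(518,159)])/1.5,.09)[:,:2]
d=p[1]-p[0];y=np.degrees(np.arctan2(d[1],d[0]));print(p,y,np.linalg.norm(d))
e=np.array([-np.sin(np.radians(y)),np.cos(np.radians(y))]);c=p.mean(0)-.148*e
print("centre",c,"jar target",c+.065*e, "mate local", (np.array([.5641,.2015])-c)@e)
```

```text
[[0.4403 0.4069]
 [0.6386 0.443 ]] 10.320432496527083 0.20157334379020614
centre [0.5659 0.2793] jar target [0.5543 0.3433] mate local -0.07622222117689852
```

{"method": "play_rows", "body": {
  "plan": [
    [[0,0,-0.8,0,0,0,-1],[0,0,-0.9,0,0,0,-1],[0,0,-0.9,0,0,0,-1],[0,0,-0.8,0,0,0,-1],[0,0,-0.4,0,0,0,-1],[0,0,-0.2,0,0,0,-1],[0,0,-0.08,0,0,0,-1],[0,0,-0.04,0,0,0,-1],[0,0,-0.03,0,0,0,-1],[0,0,0,0,0,0,-1]]
  ]
}}

```text
time_s: 6.9
position: [0.5553, 0.3418, 0.0425]
tcp_rot: [[-0.139, 0.99, 0.002], [0.99, 0.139, 0.001], [0.0, 0.002, -1.0]]
force: [-0.4, 0.2, -2.4]
opening: 0.748
```

{"method": "play_rows", "body": {
  "plan": [
    [[0,0,-0.02,0,0,0,-1],[0,0,-0.02,0,0,0,-1],[0,0,0,0,0,0,-1]]
  ]
}}

```text
time_s: 7.2
position: [0.5548, 0.3419, 0.0399]
tcp_rot: [[-0.139, 0.99, 0.001], [0.99, 0.139, 0.001], [0.0, 0.001, -1.0]]
force: [0.2, 0.1, 0.2]
opening: 0.748
```

{"method": "play_rows", "body": {
  "plan": [
    [[0,0,0,0,0,0,1],[0,0,0,0,0,0,1],[0,0,0,0,0,0,1],[0,0,0.3,0,0,0,1],[0,0,0.6,0,0,0,1],[0,0,0.95,0,0,0,1],[0,0,0.95,0,0,0,1],[0,0,0.95,0,0,0,1],[0,-0.2,0.95,0,0,0,1],[0,-0.5,0.8,0,0,0.03,1],[0.02,-0.95,0.2,0,0,0.038,1],[0.02,-0.95,0,0,0,0.038,1]]
  ]
}}

```text
time_s: 8.4
position: [0.5576, 0.2111, 0.3289]
tcp_rot: [[-0.462, 0.887, 0.009], [0.887, 0.462, 0.001], [-0.003, 0.008, -1.0]]
force: [0.9, 0.4, -0.5]
opening: 1.002
```

{"method": "play_rows", "body": {
  "plan": [
    [[0,-0.97,0,0,0,0.04,1],[0,-0.97,0,0,0,0.04,1],[0,-0.97,0,0,0,0.04,1],[0,-0.97,0,0,0,0.04,1],[0,-0.97,0,0,0,0.04,1],[0,-0.97,0,0,0,0.04,1],[0,-0.97,0,0,0,0.04,1],[0,-0.97,0,0,0,0.04,1],[0,-0.97,0,0,0,0.04,1],[0,-0.97,0,0,0,0.028,1],[0,0,0,0,0,0,1]]
  ]
}}

```text
time_s: 9.5
position: [0.556, -0.2802, 0.3249]
tcp_rot: [[-0.993, -0.115, 0.002], [-0.115, 0.993, -0.005], [-0.001, -0.005, -1.0]]
force: [-0.6, 0.3, -0.2]
opening: 1.0
```

Run:
```python
from h import *
s=read_state();im=capture("wrist");cv2.imwrite("pics/w3.png",cv2.resize(im[:,:,::-1],None,fx=1.5,fy=1.5))
np.save("w3.npy",{k:np.array(s[k]) for k in ("position","tcp_rot")})
print(s["time_s"],s["position"],s["tcp_rot"],s["joint_positions"])
t=capture("top");cv2.imwrite("pics/t3.png",cv2.resize(t[150:250,100:240,::-1],None,fx=5,fy=5,interpolation=cv2.INTER_CUBIC))
```

```text
9.5 [ 0.556  -0.2802  0.3249] [[-0.9934 -0.1149  0.0016]
 [-0.1149  0.9934 -0.0045]
 [-0.0011 -0.0047 -1.    ]] [ -36.9439   24.5893   75.113    -0.1521   80.0675 -133.5137]
```

View pics/w3.png

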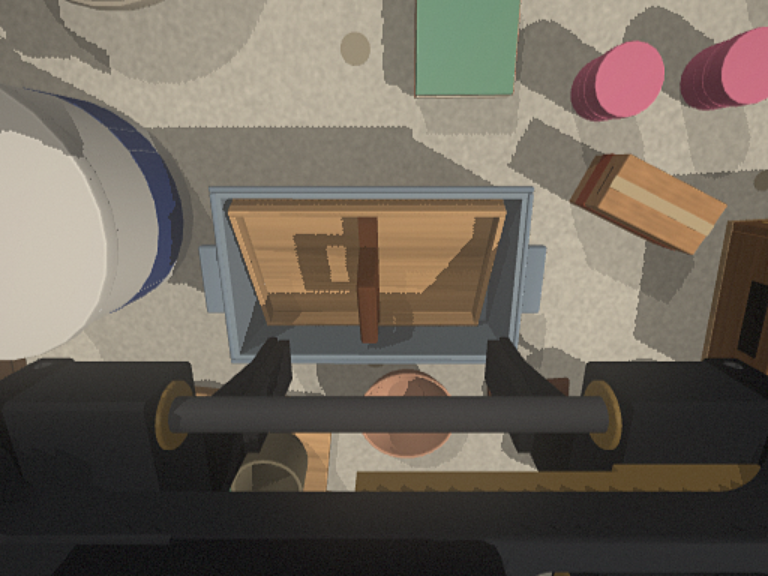

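View pics/t3.png

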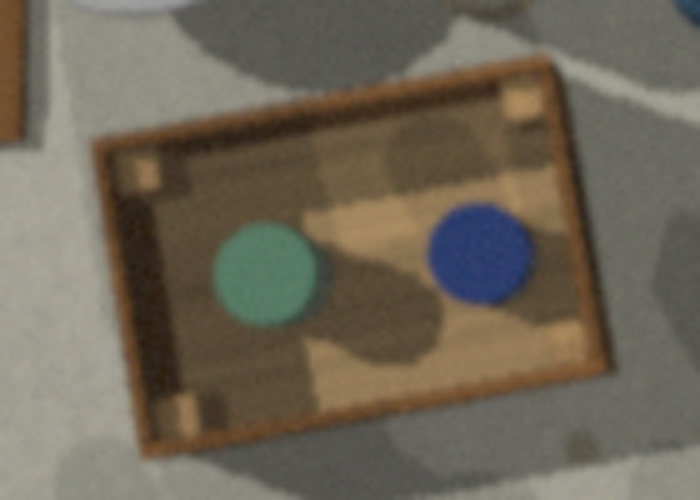

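The top crop shows the green jar upright at (266,273) beside the blue one at (481,253). In the wrist view (1.5x) the tub rim runs (210,188)-(532,187). The tray's high edge is toward the robot (y≈205), its low edge is at y≈325, and the rail is around (368,295). I'll fit the poses from the known dimensions.

```bash
cat >> h.py <<'E'
from scipy.optimize import least_squares
def Rz(a): c,s=np.cos(np.radians(a)),np.sin(np.radians(a)); return np.array([[c,-s,0],[s,c,0],[0,0,1.]])
def fit2d(obs,x0):
    """obs: list of (world xy points, model xy points); returns x,y,yaw"""
    W=np.vstack([o[0] for o in obs]);M=np.vstack([o[1] for o in obs])
    f=lambda p:((M@Rz(p[2])[:2,:2].T+p[:2])-W).ravel()
    r=least_squares(f,x0); return r.x, r.fun.reshape(-1,2)
E
python3 - <<'E'
from h import *
s=np.load("w3.npy",allow_pickle=True).item()
# box (top crop): +x+y, +x-y, -x-y, -x+y
B=np.array([(.103,.148),(.103,-.148),(-.103,-.148),(-.103,.148)])
w=unproj("top",np.array([(95,143),(550,58),(610,372),(148,458)])/5+[100,150],.09)[:,:2]
print("box",*fit2d([(w,B)],[.56,.28,9]))
T=np.array([(.091,-.151),(.091,.151),(-.091,.151),(-.091,-.151)])
wt=unproj("top",np.array([(597,238),(452,257),(467,340),(609,320)])/1.5,.105)[:,:2]
print("tub top",*fit2d([(wt,T)],[.58,-.29,7]))
ww=unproj("wrist",np.array([(210,188),(532,187),(518,360),(232,360)])/1.5,.105,s)[:,:2]
Tw=T[[3,2,1,0]]
p,r=fit2d([(ww,Tw)],[.58,-.29,7]);print("tub wrist",p,r)
im=cv2.imread("pics/w3.png")
R=Rz(p[2]);c30,s30=np.cos(np.pi/6),.5
Rt=R@np.array([[c30,0,s30],[0,1,0],[-s30,0,c30]])
o=np.array([p[0],p[1],0])+R@[-.0063,0,.0475]
print("tray o",o,"grip",o+Rt@[0,0,.072])
def line(P,col):
    q=proj("wrist",np.array(P)@Rt.T+o,s)*1.5
    cv2.polylines(im,[q.astype(np.int32)],True,col,1)
line([(-.085,-.13,.024),(.085,-.13,.024),(.085,.13,.024),(-.085,.13,.024)],(0,255,0))
line([(-.043,-.009,.082),(.043,-.009,.082),(.043,.009,.082),(-.043,.009,.082)],(0,0,255))
q=proj("wrist",np.c_[Tw,[.105]*4]@np.eye(3) if 0 else np.c_[Tw@R[:2,:2].T+p[:2],[.105]*4],s)*1.5
cv2.polylines(im,[q.astype(np.int32)],True,(255,255,0),1)
cv2.imwrite("pics/w3o.png",cv2.resize(im[170:370,190:550],None,fx=2,fy=2))
E
```

```text
box [ 0.5618  0.2794 10.077 ] [[ 0.0018  0.002 ]
 [ 0.0033 -0.0026]
 [-0.0015 -0.0017]
 [-0.0036  0.0023]]
tub top [ 0.5814 -0.2932  7.0931] [[ 0.0056  0.0012]
 [ 0.0041 -0.0007]
 [-0.0049  0.0036]
 [-0.0048 -0.0042]]
tub wrist [ 0.5819 -0.2933  6.952 ] [[-0.0024 -0.0023]
 [-0.0036  0.0027]
 [ 0.0026  0.0002]
 [ 0.0035 -0.0006]]
tray o [ 0.5756 -0.2941  0.0475] grip [ 0.6113 -0.2897  0.1099]
```

View pics/w3o.png

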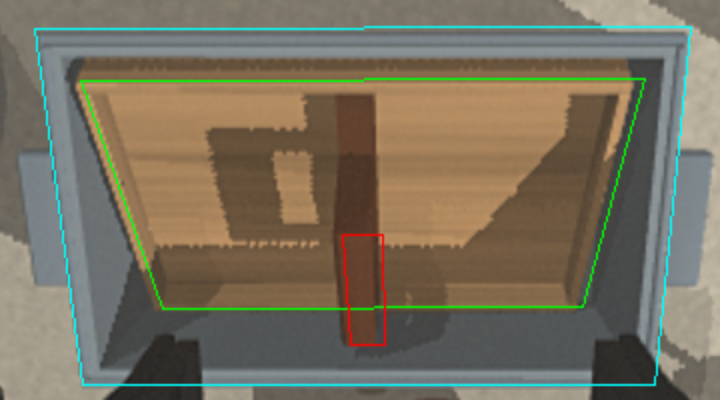

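The overlay fits well; the tray sits about 3 mm toward -y of the predicted place. Now I'll tilt to the tray's axis and pre-approach.

{"method": "play_rows", "body": {
  "plan": [
    [[0.38,-0.03,-0.58,-0.0041,0.0331,0,1],[0.38,-0.03,-0.58,-0.0041,0.0331,0,1],[0.38,-0.03,-0.58,-0.0041,0.0331,0,1],[0.38,-0.03,-0.58,-0.0041,0.0331,0,1],[0.38,-0.03,-0.58,-0.0041,0.0331,0,1],[0,0,0,0,0,0,1]]
  ]
}}

```text
time_s: 10.2
position: [0.6508, -0.2751, 0.1611]
tcp_rot: [[-0.848, -0.126, -0.514], [-0.115, 0.992, -0.054], [0.517, 0.014, -0.856]]
force: [-1.5, 0.3, -3.7]
opening: 1.001
```

Run:
```python
from h import *
s=read_state();im=capture("wrist");cv2.imwrite("pics/w4.png",cv2.resize(im[:,:,::-1],None,fx=1.5,fy=1.5))
print(s["time_s"],s["position"],s["tcp_rot"],s["joint_positions"])
R=Rz(7)@np.array([[3**.5/2,0,.5],[0,1,0],[-.5,0,3**.5/2]]);g=np.array([.6117,-.2927,.110])
print(R[:,2],"togo",g-.019*R[:,2]-s["position"], "in tray axes",R.T@(g-.019*R[:,2]-s["position"]),"rot err",R.T@np.array(s["tcp_rot"]))
```

```text
10.2 [ 0.6508 -0.2751  0.1611] [[-0.8483 -0.1259 -0.5144]
 [-0.1148  0.9919 -0.0535]
 [ 0.517   0.0136 -0.8559]] [ -25.2753   54.7848   46.849   -16.1179  105.1051 -123.2312]
[0.4963 0.0609 0.866 ] togo [-0.0485 -0.0188 -0.0675] in tray axes [-0.0099 -0.0127 -0.0837] rot err [[-0.9997 -0.0103 -0.0198]
 [-0.0105  0.9999  0.0096]
 [ 0.0197  0.0098 -0.9998]]
```

View pics/w4.png

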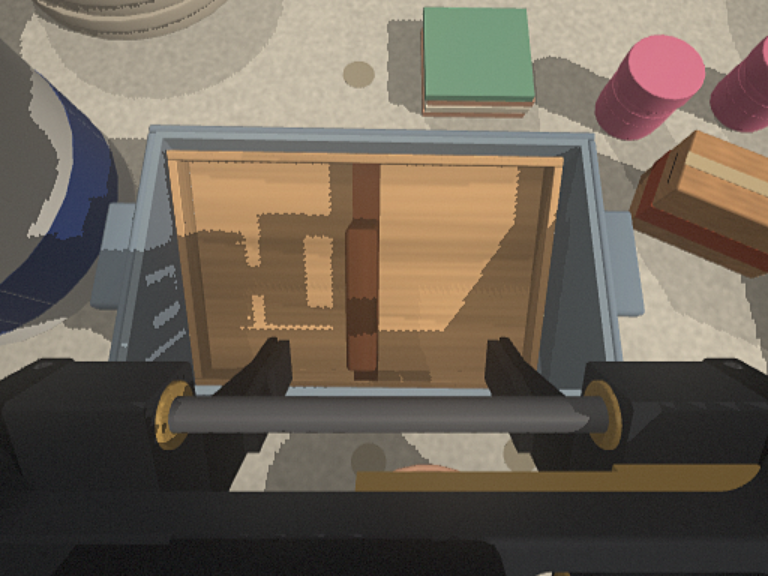

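The wrist view (1.5x) shows the rail's top face spanning (347–378, 225–372). Checking it against the prediction.

Run:
```python
from h import *
R=Rz(7)@np.array([[3**.5/2,0,.5],[0,1,0],[-.5,0,3**.5/2]]);g=np.array([.6117,-.2927,.110])
P=[(-.043,-.009,.01),(-.043,.009,.01),(.043,.009,.01),(.043,-.009,.01),(0,0,.01)]
q=proj("wrist",np.array(P)@R.T+g)*1.5;print(q)
for d in ([.01,0,.01],[0,.01,.01]): print(proj("wrist",(R@d+g)[None])*1.5-q[4])
```

```text
[[350.8678 231.7918]
 [383.3087 232.0069]
 [382.7018 371.8234]
 [353.448  371.7085]
 [367.6116 305.4447]]
[[ 0.113  16.0276]]
[[17.0861  0.089 ]]
```

{"method": "play_rows", "body": {
  "plan": [
    [[-0.15,-0.34,0.11,-0.0034,-0.0067,-0.0013,1],[-0.166,-0.02,-0.29,0,0,0,1],[-0.166,-0.02,-0.29,0,0,0,1],[-0.166,-0.02,-0.29,0,0,0,1],[-0.166,-0.02,-0.29,0,0,0,1],[-0.166,-0.02,-0.29,0,0,0,1],[0,0,0,0,0,0,1]]
  ]
}}

```text
time_s: 10.95
position: [0.6011, -0.3023, 0.1159]
tcp_rot: [[-0.871, -0.116, -0.477], [-0.094, 0.993, -0.069], [0.482, -0.015, -0.876]]
force: [-0.5, -0.3, 0.3]
opening: 1.001
```

Run:
```python
from h import *
s=read_state();R=Rz(7)@np.array([[3**.5/2,0,.5],[0,1,0],[-.5,0,3**.5/2]]);g=np.array([.6117,-.2927,.110])+R@[-.001,-.0032,0]
print(s["position"],s["force"],"tray axes togo",R.T@(g-.019*R[:,2]-s["position"]),R.T@np.array(s["tcp_rot"]))
```

```text
[ 0.6011 -0.3023  0.1159] [-0.5349 -0.3066  0.3286] tray axes togo [ 0.0121  0.005  -0.0183] [[-0.9997  0.0131  0.0208]
 [ 0.0129  0.9999 -0.0106]
 [-0.0209 -0.0103 -0.9997]]
```

{"method": "play_rows", "body": {
  "plan": [
    [[0,0,0,0,0,0,1],[0,0,0,0,0,0,1]]
  ]
}}

```text
time_s: 11.15
position: [0.6038, -0.3033, 0.1157]
tcp_rot: [[-0.873, -0.117, -0.474], [-0.094, 0.993, -0.071], [0.479, -0.018, -0.878]]
force: [0.2, -0.2, -0.4]
opening: 1.003
```

Run:
```python
from h import *
from scipy.spatial.transform import Rotation as Ro
s=read_state();R=Rz(7)@np.array([[3**.5/2,0,.5],[0,1,0],[-.5,0,3**.5/2]]);g=np.array([.6117,-.2927,.110])+R@[-.001,-.0032,0]
d=g-.019*R[:,2]-s["position"]
P=[(-.043,-.009,.01),(-.043,.009,.01),(.043,.009,.01),(.043,-.009,.01)]
D=R@np.diag([-1,1,-1.]);w=Ro.from_matrix(D@np.array(s["tcp_rot"]).T).as_rotvec()
print(s["position"],s["force"],s["qvel"],"togo shares",d/.05,"tray axes",R.T@d,"rot shares",w/np.pi)
print(proj("wrist",np.array(P)@R.T+g)*1.5)
cv2.imwrite("pics/w5.png",cv2.resize(capture("wrist")[:,:,::-1],None,fx=1.5,fy=1.5))
```

```text
[ 0.6038 -0.3033  0.1157] [ 0.198  -0.1657 -0.3549] [-0.061   1.189  -0.3162  0.12   -0.1864 -0.1044] togo shares [-0.0403  0.1228 -0.4322] tray axes [ 0.0097  0.0063 -0.0193] rot shares [0.0047 0.0082 0.0016]
[[380.1012 297.5666]
 [425.4285 297.2258]
 [422.2666 471.4929]
 [383.5943 471.496 ]]
```

View pics/w5.png

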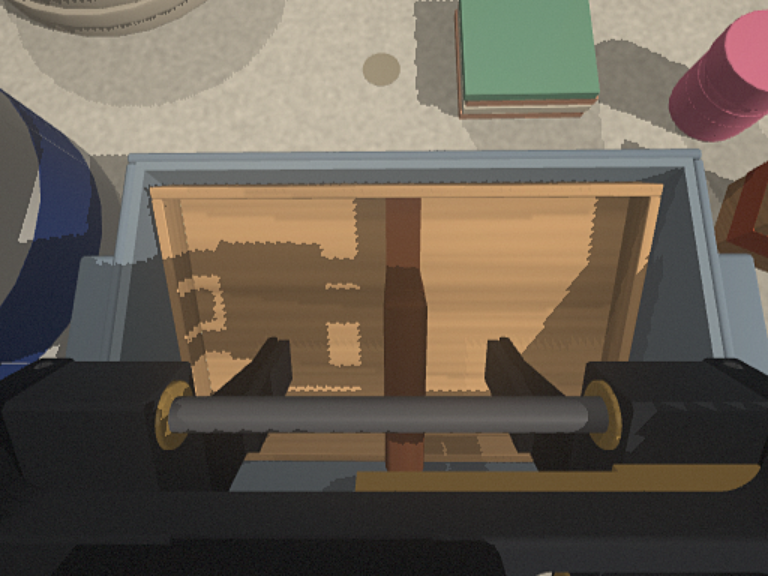

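The rail is at columns 384–427 against a predicted 380–425, so the aim is good to about 1 mm. Correct, close and lift gently.

{"method": "play_rows", "body": {
  "plan": [
    [[0.02,0.14,-0.1,0.0047,0.0082,0.0016,1],[-0.03,0,-0.17,0,0,0,1],[-0.03,0,-0.16,0,0,0,1],[0,0,0,0,0,0,-0.5],[0,0,0,0,0,0,-1],[0,0,0,0,0,0,-1],[0,0,0,0,0,0,-1],[0,0,0,0,0,0,-1],[0,0,0,0,0,0,-1],[0,0,0,0,0,0,-1],[0,0,0,0,0,0,-1],[0,0,0,0,0,0,-1]]
  ]
}}

```text
time_s: 12.4
position: [0.6004, -0.296, 0.0907]
tcp_rot: [[-0.857, -0.122, -0.5], [-0.107, 0.993, -0.058], [0.504, 0.003, -0.864]]
force: [0.2, 0.1, -0.6]
opening: 0.267
```

{"method": "play_rows", "body": {
  "plan": [
    [[0,0,0.1,0,0,0,-1],[0,0,0.1,0,0,0,-1],[0,0,0.15,0,0,0,-1]]
  ]
}}

```text
time_s: 12.7
position: [0.6, -0.2955, 0.107]
tcp_rot: [[-0.857, -0.121, -0.501], [-0.107, 0.993, -0.057], [0.505, 0.005, -0.863]]
force: [-0.6, 0.4, -5.9]
opening: 0.203
```

{"method": "play_rows", "body": {
  "plan": [
    [[0,0,0.3,0,0,0,-1],[0,0,0.5,0,0,0,-1],[0,0,0.7,0,0,0,-1],[0,0,0.7,0,0,0,-1],[0,0,0.7,0,0,0,-1],[0,0,0.7,0,0,0,-1],[0,0,0.5,0,0,0,-1],[0,0,0,0,0,0,-1],[0,0,0,0,0,0,-1]]
  ]
}}

```text
time_s: 13.6
position: [0.6005, -0.2958, 0.314]
tcp_rot: [[-0.858, -0.122, -0.499], [-0.107, 0.993, -0.059], [0.502, 0.003, -0.865]]
force: [0.4, -0.6, -4.0]
opening: 0.2
```

Run:
```python
from h import *
s=read_state();print(s["time_s"],s["position"],s["tcp_rot"],s["force"],s["moment"],s["joint_positions"])
cv2.imwrite("pics/s6.png",capture("scene")[:,:,::-1])
```

```text
13.6 [ 0.6005 -0.2958  0.314 ] [[-0.8582 -0.122  -0.4987]
 [-0.1068  0.9925 -0.059 ]
 [ 0.5021  0.0026 -0.8648]] [ 0.4455 -0.5904 -3.9691] [ 0.2032 -0.778  -0.029 ] [ -28.2013   43.5885   47.5674  -18.2379  113.2077 -128.8452]
```

View pics/s6.png

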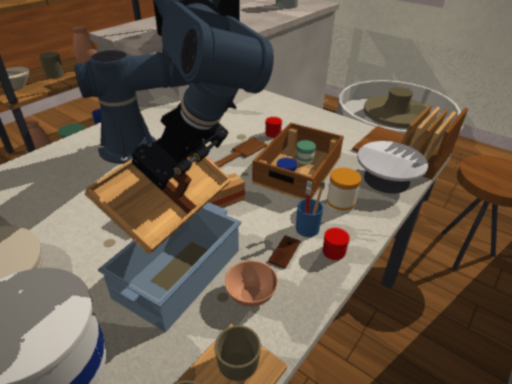

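The tray is freed and held. Now carry it over the box while levelling.

{"method": "play_rows", "body": {
  "plan": [
    [[-0.049,0.3,0,0.0014,-0.011,0.0011,-1],[-0.049,0.7,0,0.0014,-0.011,0.0011,-1],[-0.049,0.8,0,0.0014,-0.011,0.0011,-1],[-0.049,0.8,0,0.0014,-0.011,0.0011,-1],[-0.049,0.8,0,0.0014,-0.011,0.0011,-1],[-0.049,0.8,0,0.0014,-0.011,0.0011,-1],[-0.049,0.8,0,0.0014,-0.011,0.0011,-1],[-0.049,0.8,0,0.0014,-0.011,0.0011,-1],[-0.049,0.8,0,0.0014,-0.011,0.0011,-1],[-0.049,0.8,0,0.0014,-0.011,0.0011,-1],[-0.049,0.8,0,0.0014,-0.011,0.0011,-1],[-0.049,0.8,0,0.0014,-0.011,0.0011,-1]]
  ]
}}

```text
time_s: 14.85
position: [0.5691, 0.1552, 0.3107]
tcp_rot: [[-0.98, -0.163, -0.112], [-0.162, 0.987, -0.022], [0.115, -0.004, -0.993]]
force: [0.3, -0.2, -3.0]
opening: 0.202
```

{"method": "play_rows", "body": {
  "plan": [
    [[-0.049,0.8,0,0.0014,-0.011,0.0011,-1],[-0.049,0.8,0,0.0014,-0.011,0.0011,-1],[-0.049,0.7,0,0.0014,-0.011,0.0011,-1],[0,0.2,0,0,0,0,-1],[0,0,0,0,0,0,-1],[0,0,0,0,0,0,-1]]
  ]
}}

```text
time_s: 15.45
position: [0.5631, 0.2778, 0.3115]
tcp_rot: [[-0.985, -0.173, -0.008], [-0.173, 0.985, -0.011], [0.01, -0.01, -1.0]]
force: [0.2, 0.2, -4.2]
opening: 0.203
```

Run:
```python
from h import *
from scipy.spatial.transform import Rotation as Ro
s=read_state();print(s["time_s"],s["position"],s["tcp_rot"],s["force"],s["qvel"])
D=Rz(10.1)@np.diag([-1,1,-1.]);print("rot shares",Ro.from_matrix(D@np.array(s["tcp_rot"]).T).as_rotvec()/np.pi)
im=np.ascontiguousarray(capture("wrist")[:,:,::-1]);im=cv2.resize(im,None,fx=1.5,fy=1.5)
# predicted tray in tool frame: origin 50mm beyond TCP along z; tray x=-tool x
Rt=np.array(s["tcp_rot"])
def L(P,c):
    P=np.array(P); X=(np.c_[-P[:,0],P[:,1],.050-P[:,2]])@Rt.T+s["position"]
    cv2.polylines(im,[(proj("wrist",X,s)*1.5).astype(np.int32)],True,c,1)
L([(-.085,-.13,.024),(.085,-.13,.024),(.085,.13,.024),(-.085,.13,.024)],(0,255,0))
L([(-.043,-.009,.082),(.043,-.009,.082),(.043,.009,.082),(-.043,.009,.082)],(0,0,255))
B=np.array([(.103,.148),(.103,-.148),(-.103,-.148),(-.103,.148)])@Rz(10.1)[:2,:2].T+[.564,.2793]
cv2.polylines(im,[(proj("wrist",np.c_[B,[.09]*4],s)*1.5).astype(np.int32)],True,(255,255,0),1)
cv2.imwrite("pics/w7.png",im)
```

```text
15.45 [0.5631 0.2778 0.3115] [[-0.9849 -0.1728 -0.0076]
 [-0.1727  0.9849 -0.0114]
 [ 0.0095 -0.01   -0.9999]] [ 0.1783  0.1608 -4.1526] [-1.3972 -0.5244 -0.3445  0.1507 -0.1643  0.1721]
rot shares [ 0.0036 -0.0024  0.0009]
```

View pics/w7.png

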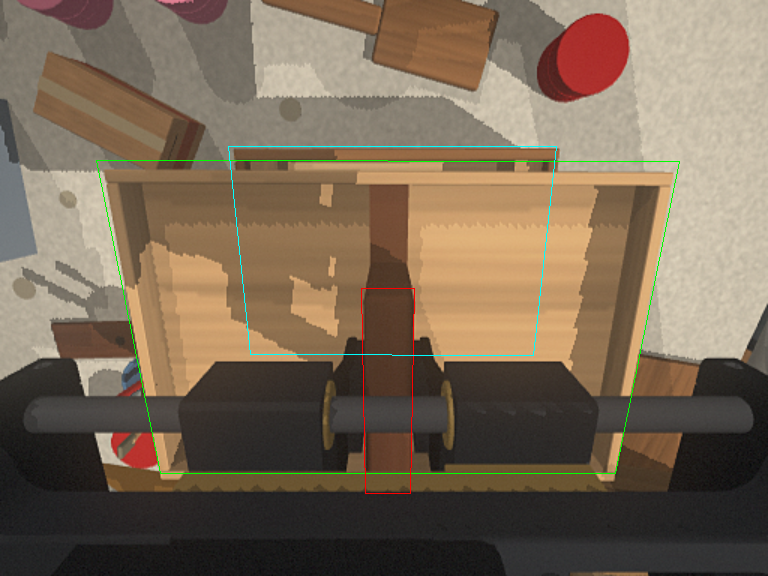

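The overlay (1.5x) shows the box outline fits within about 3 px. The tray's far lip is at y=173 against a predicted 161, so it is pitched slightly in the grip. Solving for its pose.

Run:
```python
from h import *
from scipy.spatial.transform import Rotation as Ro
s=read_state();c=camera_params("wrist");M=c["mount"];Rt=np.array(s["tcp_rot"])
O=np.array([(-.085,-.13,.024),(-.085,.13,.024),(.085,.13,.024),(.085,-.13,.024)])
I=np.array([(105,173),(673,173),(615,479),(160,479)])/1.5
ok,rv,tv=cv2.solvePnP(O,I,c["intrinsics"],None)
Rc=Rt@M[:3,:3];o=Rt@M[:3,3]+s["position"]
T=Rc@cv2.Rodrigues(rv)[0];p=Rc@tv[:,0]+o
print("tray pos",p,"rel TCP in tool",Rt.T@(p-s["position"]));print(T)
print("rot shares to target",Ro.from_matrix(Rz(10.1)@T.T).as_rotvec()/np.pi)
q,_=cv2.projectPoints(O,rv,tv,c["intrinsics"],None);print(q[:,0]*1.5)
print("top view centre check",s["position"],s["moment"])
```

```text
tray pos [0.5683 0.2781 0.2601] rel TCP in tool [-0.0053  0.0003  0.0518]
[[ 0.9851 -0.1712 -0.0126]
 [ 0.1714  0.9852  0.0091]
 [ 0.0108 -0.0111  0.9999]]
rot shares to target [0.0029 0.004  0.0013]
[[104.5925 171.6199]
 [672.5756 172.4893]
 [613.913  480.2996]
 [162.1303 480.0787]]
top view centre check [0.5635 0.2775 0.3119] [ 0.1072 -0.1584  0.0013]
```

{"method": "play_rows", "body": {
  "plan": [
    [[-0.085,0.02,-0.2,0.003,0.002,0.001,-1],[0,0,-0.5,0,0,0,-1],[0,0,-0.6,0,0,0,-1],[0,0,-0.6,0,0,0,-1],[0,0,-0.5,0,0,0,-1],[0,0,-0.4,0,0,0,-1],[0,0,-0.2,0,0,0,-1],[0,0,0,0,0,0,-1],[0,0,0,0,0,0,-1]]
  ]
}}

```text
time_s: 16.4
position: [0.5601, 0.2797, 0.1637]
tcp_rot: [[-0.984, -0.175, -0.01], [-0.175, 0.985, 0.001], [0.009, 0.003, -1.0]]
force: [0.0, 0.2, -3.6]
opening: 0.203
```

Run:
```python
from h import *
s=read_state();print(s["time_s"],s["position"],s["force"],Rz(10.1).T@s["tcp_rot"])
im=capture("wrist")[:,:,::-1];cv2.imwrite("pics/w8.png",cv2.resize(im,None,fx=1.5,fy=1.5))
```

```text
16.4 [0.5601 0.2797 0.1637] [ 0.0332  0.2413 -3.5804] [[-1.      0.0002 -0.0093]
 [ 0.0002  1.      0.0025]
 [ 0.0093  0.0025 -1.    ]]
```

View pics/w8.png

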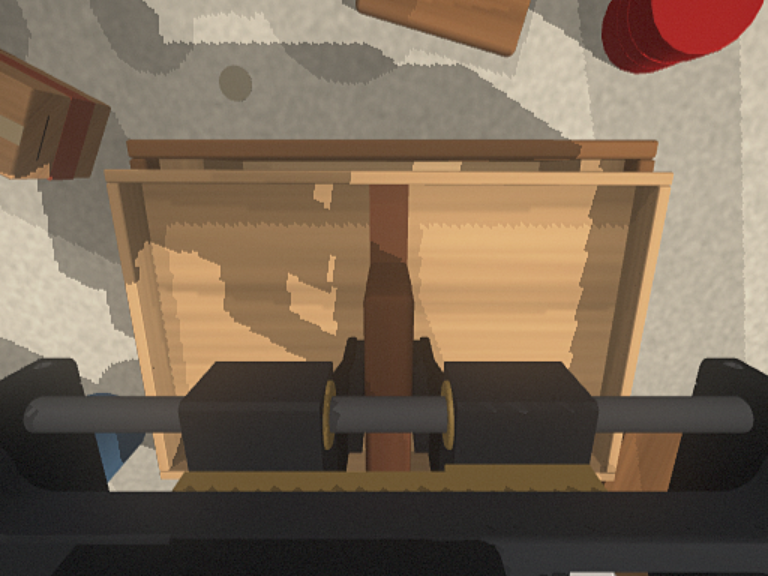

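The view shows the box's -x rim outer corners at (128,141) and (657,141), and the tray's lip corners at (106,171) and (673,173). Converting to box and tray offsets.

Run:
```python
from h import *
s=read_state();c=camera_params("wrist");M=c["mount"];Rt=np.array(s["tcp_rot"])
w=unproj("wrist",np.array([(128,141),(657,141)])/1.5,.09,s)[:,:2]
d=w[1]-w[0];y=np.degrees(np.arctan2(d[1],d[0]))-90;print("box yaw",y,np.linalg.norm(d))
bc=w.mean(0)+.103*Rz(10.1)[:2,0];print("box centre",bc)
O=np.array([(-.085,-.13,.024),(-.085,.13,.024),(.085,.13,.024),(.085,-.13,.024)])
I=np.array([(106,171),(673,173),(615,479),(160,479)])/1.5
ok,rv,tv=cv2.solvePnP(O,I,c["intrinsics"],None)
Rc=Rt@M[:3,:3];T=Rc@cv2.Rodrigues(rv)[0];p=Rc@tv[:,0]+Rt@M[:3,3]+s["position"]
print("tray",p,"R in box",Rz(10.1).T@T)
print("offset tray->box, box axes",Rz(10.1)[:2,:2].T@(bc-p[:2]))
```

```text
box yaw 10.163825419078819 0.29319163963281675
box centre [0.5662 0.2838]
tray [0.5648 0.2815 0.1123] R in box [[ 0.9999  0.0033 -0.0154]
 [-0.0033  1.      0.0023]
 [ 0.0154 -0.0023  0.9999]]
offset tray->box, box axes [0.0017 0.0021]
```

{"method": "play_rows", "body": {
  "plan": [
    [[0.03,0.04,0,-0.0006,0.0037,0,-1],[0,0,-0.15,0,0,0,-1],[0,0,-0.15,0,0,0,-1],[0,0,-0.15,0,0,0,-1],[0,0,-0.1,0,0,0,-1],[0,0,-0.05,0,0,0,-1],[0,0,0,0,0,0,-1],[0,0,0,0,0,0,-1]]
  ]
}}

```text
time_s: 17.25
position: [0.5611, 0.2821, 0.1332]
tcp_rot: [[-0.984, -0.176, -0.022], [-0.176, 0.984, -0.001], [0.022, 0.003, -1.0]]
force: [1.2, 1.0, -2.8]
opening: 0.201
```

{"method": "play_rows", "body": {
  "plan": [
    [[0,0,-0.04,0,0,0,-1],[0,0,-0.04,0,0,0,-1],[0,0,0,0,0,0,-1]]
  ]
}}

```text
time_s: 17.55
position: [0.5607, 0.2819, 0.1289]
tcp_rot: [[-0.984, -0.176, -0.023], [-0.176, 0.984, -0.002], [0.023, 0.002, -1.0]]
force: [-0.2, -0.1, -2.6]
opening: 0.205
```

{"method": "play_rows", "body": {
  "plan": [
    [[0,0,-0.04,0,0,0,-1],[0,0,0,0,0,0,-1]]
  ]
}}

```text
time_s: 17.75
position: [0.5609, 0.282, 0.127]
tcp_rot: [[-0.984, -0.176, -0.022], [-0.176, 0.984, -0.001], [0.022, 0.002, -1.0]]
force: [0.5, 0.0, -2.9]
opening: 0.202
```

{"method": "play_rows", "body": {
  "plan": [
    [[0,0,-0.03,0,0,0,-1],[0,0,0,0,0,0,-1]]
  ]
}}

```text
time_s: 17.95
position: [0.5611, 0.2821, 0.1268]
tcp_rot: [[-0.984, -0.176, -0.021], [-0.176, 0.984, -0.001], [0.021, 0.002, -1.0]]
force: [-1.0, -0.9, 3.5]
opening: 0.202
```

Run:
```python
from h import *
s=read_state();print(s["time_s"],s["position"],s["force"],s["moment"])
```

```text
17.95 [0.5611 0.2821 0.1268] [-0.9825 -0.874   3.4791] [-0.0566  0.1819 -0.0104]
```

The tray's weight is on the posts (force reversed at the expected height). Releasing and rising. I'll measure the carton from the first top picture.

{"method": "play_rows", "body": {
  "plan": [
    [[0,0,0,0,0,0,-0.4],[0,0,0,0,0,0,-0.2],[0,0,0,0,0,0,0],[0,0,0,0,0,0,0],[0,0,0.2,0,0,0,0],[0,0,0.6,0,0,0,0.5],[0,0,0.9,0,0,0,1],[0,0,0.9,0,0,0,1],[0,0,0.4,0,0,0,1]]
  ]
}}

```text
time_s: 18.85
position: [0.5631, 0.2828, 0.2815]
tcp_rot: [[-0.984, -0.176, -0.014], [-0.176, 0.984, 0.001], [0.013, 0.004, -1.0]]
force: [1.2, 0.4, 0.1]
opening: 0.777
```

```bash
cat >> h.py <<'E'
def comp(im,seed,thr=70,vmin=60,hmax=28):
    """contour of the saturated brown blob around a seed pixel (col,row)"""
    h=cv2.cvtColor(im,cv2.COLOR_BGR2HSV);m=((h[...,1]>thr)&(h[...,2]>vmin)&((h[...,0]<hmax)|(h[...,0]>172))).astype(np.uint8)
    m=cv2.morphologyEx(m,cv2.MORPH_CLOSE,np.ones((9,9)));n,l,st,ce=cv2.connectedComponentsWithStats(m)
    k=l[int(seed[1]),int(seed[0])]; print("blob",k,st[k]); return (l==k)
E
python3 - <<'E'
from h import *
s=read_state();print(s["time_s"],s["position"],s["force"],s["tcp_rot"])
im=cv2.imread("pics/top0.png");print(cv2.cvtColor(im,cv2.COLOR_BGR2HSV)[[330,340,345,300,365],[385,394,400,394,430]])
for thr in (60,80,100):
    b=comp(im,(385,330),thr);ys,xs=np.nonzero(b)
    w=unproj("top",np.c_[xs,ys]/1.5,.07)[:,:2].astype(np.float32)*1000
    print(thr,cv2.minAreaRect(w))
E
```

```text
18.85 [0.5631 0.2828 0.2815] [1.1668 0.38   0.1329] [[-0.9843 -0.1761 -0.0136]
 [-0.1761  0.9844  0.0012]
 [ 0.0132  0.0035 -0.9999]]
[[ 15 125 139]
 [ 21  75 153]
 [ 17  98 145]
 [ 26  25 142]
 [ 27  23 101]]
blob 26 [ 363  318   62   44 1662]
60 ((479.5426025390625, -8.6146240234375), (123.1442642211914, 60.77305603027344), 72.14672088623047)
blob 33 [ 364  319   61   42 1546]
80 ((479.1881408691406, -8.841888427734375), (121.12566375732422, 57.97323226928711), 71.86214447021484)
blob 38 [ 364  320   60   41 1416]
100 ((479.38177490234375, -8.966079711914062), (118.26976776123047, 55.52883529663086), 72.28121948242188)
```

{"method": "play_rows", "body": {
  "plan": [
    [[-0.12,-0.417,0,0,-0.0043,-0.0456,1],[-0.12,-0.417,0,0,0,-0.0468,1],[-0.12,-0.417,0,0,0,-0.0468,1],[-0.12,-0.417,0,0,0,-0.0468,1],[-0.12,-0.417,0,0,0,-0.0468,1],[-0.12,-0.417,0,0,0,-0.0468,1],[-0.12,-0.417,0,0,0,-0.0468,1],[-0.12,-0.417,0,0,0,-0.0468,1],[-0.12,-0.417,0,0,0,-0.0468,1],[-0.12,-0.417,0,0,0,-0.0468,1],[-0.12,-0.417,0,0,0,-0.0468,1],[-0.12,-0.417,0,0,0,-0.0468,1]]
  ]
}}

```text
time_s: 20.05
position: [0.4887, 0.031, 0.2764]
tcp_rot: [[0.019, 1.0, 0.002], [1.0, -0.019, 0.008], [0.008, 0.002, -1.0]]
force: [0.1, -0.2, 0.2]
opening: 0.996
```

{"method": "play_rows", "body": {
  "plan": [
    [[-0.12,-0.417,0,0,0,-0.0468,1],[-0.12,-0.417,0,0,0,-0.0468,1],[0,0,0,0,0,0,1],[0,0,0,0,0,0,1]]
  ]
}}

```text
time_s: 20.45
position: [0.4771, -0.0099, 0.2762]
tcp_rot: [[0.301, 0.954, 0.005], [0.954, -0.301, 0.008], [0.009, 0.002, -1.0]]
force: [-1.1, -0.1, -0.7]
opening: 1.002
```

Run:
```python
from h import *
from scipy.spatial.transform import Rotation as Ro
s=read_state();print(s["time_s"],s["position"],s["joint_positions"])
im=np.ascontiguousarray(capture("wrist")[:,:,::-1])
D=Rz(72)@np.diag([1,-1,-1.]);w=Ro.from_matrix(D@np.array(s["tcp_rot"]).T).as_rotvec()
print("rot shares",w/np.pi,"togo",(np.array([.4793,-.0088])-s["position"][:2])/.05)
b=comp(im,proj("wrist",[(.4793,-.0088,.07)],s)[0]+[0,-12],80);ys,xs=np.nonzero(b)
print(cv2.minAreaRect((unproj("wrist",np.c_[xs,ys],.07,s)[:,:2]*1000).astype(np.float32)))
# tray check in the top view: pale tray blob
t=capture("top")[:,:,::-1];np.save("t9.npy",t);cv2.imwrite("pics/t9.png",t)
```

```text
20.45 [ 0.4771 -0.0099  0.2762] [-14.9848  14.7128  98.8642   0.5744  66.2843   2.316 ]
rot shares [-0.0026  0.0015 -0.0026] togo [0.0438 0.0219]
blob 5 [ 240  126   43   87 3518]
((480.8697509765625, -8.455581665039062), (122.71542358398438, 57.56043243408203), 72.3294906616211)
```

{"method": "play_rows", "body": {
  "plan": [
    [[0.055,0.025,-0.5,-0.0026,0.0015,-0.0026,1],[0,0,-0.9,0,0,0,1],[0,0,-0.9,0,0,0,1],[0,0,-0.9,0,0,0,1],[0,0,-0.7,0,0,0,1],[0,0,-0.5,0,0,0,1],[0,0,-0.25,0,0,0,1],[0,0,-0.15,0,0,0,1],[0,0,0,0,0,0,0.5],[0,0,0,0,0,0,-1],[0,0,0,0,0,0,-1],[0,0,0,0,0,0,-1]]
  ]
}}

```text
time_s: 21.75
position: [0.4803, -0.0087, 0.0365]
tcp_rot: [[0.31, 0.951, 0.001], [0.951, -0.31, -0.001], [-0.0, 0.001, -1.0]]
force: [0.0, -0.1, -0.5]
opening: 0.721
```

{"method": "play_rows", "body": {
  "plan": [
    [[0,0,0,0,0,0,-1],[0,0,0,0,0,0,-1]]
  ]
}}

```text
time_s: 21.95
position: [0.481, -0.009, 0.0365]
tcp_rot: [[0.31, 0.951, 0.002], [0.951, -0.31, -0.001], [-0.0, 0.002, -1.0]]
force: [1.4, 0.6, 4.6]
opening: 0.66
```

{"method": "play_rows", "body": {
  "plan": [
    [[0,0,0.1,0,0,0,-1],[0,0,0.3,0,0,0,-1],[0,0,0.6,0,0,0,-1],[0,0,0.9,0,0,0,-1],[0,0,0.9,0,0,0,-1],[0,0,0.9,0,0,0,-1],[0,0,0.8,0,0,0,-1],[0,0,0.4,0,0,0,-1]]
  ]
}}

```text
time_s: 22.75
position: [0.4795, -0.0085, 0.2835]
tcp_rot: [[0.31, 0.951, 0.002], [0.951, -0.31, -0.001], [-0.0, 0.002, -1.0]]
force: [-0.0, -0.2, -5.2]
opening: 0.663
```

Run:
```python
from h import *
t=np.load("t9.npy")
h=cv2.cvtColor(t,cv2.COLOR_BGR2HSV)
# image samples across predicted tray lip / box rim, in box axes at centre
c=np.array([.5645,.2815]);R=Rz(10.1)[:2,:2]
for nm,mk in (("x",lambda v:(v,-.067)),("y",lambda v:(.0,v))):
    r=np.arange(-.11,.111,.004) if nm=="x" else np.r_[np.arange(-.155,-.115,.004),np.arange(.115,.156,.004)]
    pts=[R@np.array(mk(v))+c for v in r];q=proj("top",[(p[0],p[1],.095) for p in pts])
    print(nm,[(round(v*1000),int(t[int(round(b)),int(round(a))].sum()//3)) for v,(a,b) in zip(r,q)])
```

```text
x [(-110, 96), (-106, 88), (-102, 83), (-98, 80), (-94, 79), (-90, 72), (-86, 92), (-82, 103), (-78, 92), (-74, 72), (-70, 69), (-66, 72), (-62, 77), (-58, 82), (-54, 86), (-50, 85), (-46, 86), (-42, 86), (-38, 83), (-34, 86), (-30, 84), (-26, 76), (-22, 77), (-18, 81), (-14, 85), (-10, 83), (-6, 83), (-2, 88), (2, 88), (6, 117), (10, 123), (14, 124), (18, 123), (22, 123), (26, 125), (30, 128), (34, 131), (38, 133), (42, 136), (46, 138), (50, 140), (54, 142), (58, 135), (62, 124), (66, 107), (70, 84), (74, 80), (78, 92), (82, 105), (86, 93), (90, 56), (94, 70), (98, 86), (102, 101), (106, 133), (110, 127)]
y [(-155, 92), (-151, 63), (-147, 59), (-143, 69), (-139, 71), (-135, 65), (-131, 78), (-127, 121), (-123, 133), (-119, 119), (115, 69), (119, 74), (123, 60), (127, 75), (131, 98), (135, 57), (139, 52), (143, 66), (147, 84), (151, 135), (155, 141)]
```

The carton is held. The top profile shows the tray lips at ±82 mm in x and -124/+131 mm in y in box axes, so it is inside the box, centred and seated. Carrying the carton to the -y bay.

{"method": "play_rows", "body": {
  "plan": [
    [[0.15,0.35,0,0,0,-0.034,-1],[0.24,0.57,0,0,0,-0.04,-1],[0.24,0.57,0,0,0,-0.045,-1],[0.24,0.57,0,0,0,-0.045,-1],[0.24,0.57,0,0,0,-0.045,-1],[0.24,0.57,0,0,0,-0.045,-1],[0.24,0.57,0,0,0,-0.045,-1],[0.24,0.57,0,0,0,-0.045,-1],[0.09,0.21,0,0,0,0,-1],[0,0,0,0,0,0,-1],[0,0,0,0,0,0,-1]]
  ]
}}

```text
time_s: 23.85
position: [0.5741, 0.2179, 0.2794]
tcp_rot: [[0.984, 0.175, -0.005], [0.175, -0.984, -0.001], [-0.005, 0.0, -1.0]]
force: [-0.6, -0.6, -6.1]
opening: 0.664
```

Run:
```python
from h import *
from scipy.spatial.transform import Rotation as Ro
s=read_state();print(s["time_s"],s["position"],s["force"],s["qvel"])
D=Rz(10.1)@np.diag([1,-1,-1.]);w=Ro.from_matrix(D@np.array(s["tcp_rot"]).T).as_rotvec()
print("rot shares",w/np.pi,"togo",(np.array([.5756,.219])-s["position"][:2])/.05)
```

```text
23.85 [0.5741 0.2179 0.2794] [-0.6059 -0.6063 -6.0885] [-0.9832 -0.7824  0.2171  0.099  -0.0715  0.3552]
rot shares [ 0.0004 -0.0015 -0.    ] togo [0.0303 0.0217]
```

{"method": "play_rows", "body": {
  "plan": [
    [[0.03,0.02,-0.3,0.0004,-0.0015,0,-1],[0,0,-0.6,0,0,0,-1],[0,0,-0.7,0,0,0,-1],[0,0,-0.6,0,0,0,-1],[0,0,-0.5,0,0,0,-1],[0,0,-0.3,0,0,0,-1],[0,0,-0.15,0,0,0,-1],[0,0,0,0,0,0,-1],[0,0,0,0,0,0,-1]]
  ]
}}

```text
time_s: 24.75
position: [0.5778, 0.2194, 0.1241]
tcp_rot: [[0.985, 0.174, 0.005], [0.174, -0.985, 0.002], [0.006, -0.001, -1.0]]
force: [-0.4, -0.1, -5.1]
opening: 0.664
```

{"method": "play_rows", "body": {
  "plan": [
    [[0,0,-0.03,0,0,0,-1],[0,0,0,0,0,0,-1]]
  ]
}}

```text
time_s: 24.95
position: [0.5777, 0.2199, 0.1226]
tcp_rot: [[0.985, 0.174, 0.006], [0.174, -0.985, 0.002], [0.006, -0.001, -1.0]]
force: [-0.8, 0.7, -4.8]
opening: 0.663
```

{"method": "play_rows", "body": {
  "plan": [
    [[0,0,-0.04,0,-0.0015,0,-1],[0,0,-0.02,0,0,0,-1],[0,0,0,0,0,0,-1]]
  ]
}}

```text
time_s: 25.25
position: [0.5769, 0.22, 0.1185]
tcp_rot: [[0.985, 0.174, 0.008], [0.174, -0.985, 0.002], [0.008, -0.0, -1.0]]
force: [-0.9, -1.3, -4.9]
opening: 0.666
```

{"method": "play_rows", "body": {
  "plan": [
    [[0,0,-0.03,0,0,0,-1],[0,0,0,0,0,0,-1]]
  ]
}}

```text
time_s: 25.45
position: [0.5775, 0.22, 0.1177]
tcp_rot: [[0.985, 0.174, 0.009], [0.174, -0.985, 0.002], [0.01, -0.0, -1.0]]
force: [-0.1, -0.5, -2.3]
opening: 0.665
```

{"method": "play_rows", "body": {
  "plan": [
    [[0,0,-0.01,0,0.0025,0,-1],[0,0,-0.015,0,0,0,-1],[0,0,0,0,0,0,-1]]
  ]
}}

```text
time_s: 25.75
position: [0.5776, 0.22, 0.1175]
tcp_rot: [[0.985, 0.174, 0.002], [0.174, -0.985, 0.002], [0.002, -0.002, -1.0]]
force: [-2.5, 0.4, 5.6]
opening: 0.664
```

{"method": "play_rows", "body": {
  "plan": [
    [[0,0,0,0,0,0,0.55],[0,0,0,0,0,0,0.55],[0,0,0,0,0,0,0.55],[0,0,0.15,0,0,0,0.55],[0,0,0.4,0,0,0,0.55],[0,0,0.9,0,0,0,0.55],[0,0,0.9,0,0,0,1],[0,0,0.9,0,0,0,1],[-0.3,-0.8,0.3,0,0,0,1],[-0.3,-0.9,0,0,0,0,1],[-0.3,-0.9,0,0,0,0,1],[-0.3,-0.9,0,0,0,0,1]]
  ]
}}

```text
time_s: 26.95
position: [0.5165, 0.0436, 0.2942]
tcp_rot: [[0.985, 0.175, 0.002], [0.175, -0.985, 0.002], [0.003, -0.001, -1.0]]
force: [-0.2, -0.3, -0.2]
opening: 0.995
```

{"method": "play_rows", "body": {
  "plan": [
    [[0,-0.9,0,0,0,0,1],[0,-0.9,0,0,0,0,1],[0,-0.9,0,0,0,0,1],[0,-0.9,0,0,0,0,1],[0,-0.5,0,0,0,0,1],[0,0,0,0,0,0,1],[0,0,0,0,0,0,1]]
  ]
}}

```text
time_s: 27.65
position: [0.5169, -0.1603, 0.2935]
tcp_rot: [[0.985, 0.173, 0.001], [0.173, -0.985, 0.003], [0.001, -0.003, -1.0]]
force: [0.1, -0.3, -0.1]
opening: 1.002
```

Run:
```python
from h import *
s=read_state();print(s["time_s"],s["position"],s["opening"],s["force"])
t=np.ascontiguousarray(capture("top")[:,:,::-1]);cv2.imwrite("pics/t10.png",t)
h=cv2.cvtColor(t,cv2.COLOR_BGR2HSV).astype(int)
c=np.array([.5639,.2849]);R=Rz(10.1)[:2,:2]
def prof(nm,mk,r,z):
    q=proj("top",[(*(R@np.array(mk(v))+c),z) for v in r])
    print(nm,[(round(v*1000),*h[int(round(b)),int(round(a))]) for v,(a,b) in zip(r,q)])
prof("carton x",lambda v:(v,-.08),np.arange(-.1,.101,.008),.151)
prof("carton y",lambda v:(.03,v),np.arange(-.13,.0,.008),.151)
prof("lip x at y+.067",lambda v:(v,.067),np.r_[np.arange(-.1,-.07,.004),np.arange(.07,.101,.004)],.1)
prof("lip y",lambda v:(0,v),np.r_[np.arange(-.145,-.11,.004),np.arange(.11,.145,.004)],.1)
# changes elsewhere versus the first picture
a=cv2.resize(cv2.imread("pics/top0.png"),(512,384),interpolation=cv2.INTER_AREA)
d=(cv2.absdiff(cv2.GaussianBlur(a,(5,5),0),cv2.GaussianBlur(t,(5,5),0)).max(2)>45).astype(np.uint8)
n,l,st,ce=cv2.connectedComponentsWithStats(d)
print([list(x) for x in st[1:] if x[4]>25])
```

```text
27.65 [ 0.5169 -0.1603  0.2935] 1.0017047698331332 [ 0.1278 -0.2847 -0.1321]
carton x [(-100, np.int64(15), np.int64(149), np.int64(115)), (-92, np.int64(17), np.int64(112), np.int64(96)), (-84, np.int64(17), np.int64(114), np.int64(123)), (-76, np.int64(17), np.int64(116), np.int64(88)), (-68, np.int64(16), np.int64(110), np.int64(93)), (-60, np.int64(14), np.int64(130), np.int64(110)), (-52, np.int64(15), np.int64(131), np.int64(144)), (-44, np.int64(15), np.int64(126), np.int64(148)), (-36, np.int64(15), np.int64(129), np.int64(152)), (-28, np.int64(15), np.int64(124), np.int64(150)), (-20, np.int64(15), np.int64(127), np.int64(143)), (-12, np.int64(16), np.int64(128), np.int64(146)), (-4, np.int64(15), np.int64(129), np.int64(146)), (4, np.int64(15), np.int64(128), np.int64(147)), (12, np.int64(15), np.int64(130), np.int64(145)), (20, np.int64(16), np.int64(129), np.int64(146)), (28, np.int64(16), np.int64(128), np.int64(146)), (36, np.int64(15), np.int64(131), np.int64(150)), (44, np.int64(16), np.int64(133), np.int64(151)), (52, np.int64(15), np.int64(129), np.int64(152)), (60,
[... 3769 characters left out ...]
.int32(21), np.int32(350)], [np.int32(276), np.int32(197), np.int32(102), np.int32(127), np.int32(5514)], [np.int32(254), np.int32(215), np.int32(44), np.int32(31), np.int32(639)], [np.int32(414), np.int32(266), np.int32(17), np.int32(12), np.int32(69)], [np.int32(228), np.int32(306), np.int32(45), np.int32(53), np.int32(1498)], [np.int32(336), np.int32(324), np.int32(176), np.int32(60), np.int32(5770)], [np.int32(148), np.int32(345), np.int32(84), np.int32(39), np.int32(2173)], [np.int32(294), np.int32(361), np.int32(5), np.int32(9), np.int32(29)], [np.int32(245), np.int32(367), np.int32(6), np.int32(9), np.int32(31)], [np.int32(330), np.int32(373), np.int32(8), np.int32(11), np.int32(47)]]
```

```bash
python3 -c "
from rig import *
print(hand_in())"
```

```text
the job is handed in; nothing more can be done
None
```

The kit box is packed in the order you asked and handed in at about 28 s of the 72 s allowed; no verdict came back.

- **Jar:** The green-lidded jar was lowered until the wrist force showed contact, then released. It stands in the box's +y end, and a later top picture showed it upright beside the blue one.
- **Tray:** I gripped the rail with the tool tilted 30°, lifted the tray straight out of the tub, levelled it and lowered it onto the posts. Contact came at the expected height. The top view put its lips about 82 mm either side of centre across the box, so it sits well inside. Lengthwise it is about 3 mm off centre, which is within the play.
- **Carton:** It is in the tray's -y bay. In the last top picture its top face spans about ±60 mm by 57 mm and is centred in the bay. That is the right size at the right height, so it is standing flat.

- **Tray tilt reading:** Before release, the camera fit and the tool's own pose disagreed by about 1° on the tray's tilt. I let the posts level it, and the lip positions afterwards fit a level tray.
- **Final checks:** My 12 picture views were used up before the last placements, so those checks were numeric only. In the last before-and-after comparison, the larger changes were where I had worked or where the arm and its shadow were. I saw no sign that the other objects had moved, but I did not check each one separately.

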